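Open the photometer's push-push sample hatch

TASK

Open the sample port of the white bench photometer so that a tube can be loaded: gently press the blue pad at the front edge of its dark grey hatch until the push-push latch lets go, then take the fingers away and let the hatch pop most of the way up by itself. Then push the hatch over backwards with the fingers until it lies fully open against its stop and stays there, and draw back. Do not pick anything up, do not lift or shove the photometer about, and leave the two dropper bottles, the brown bottle and the marker as they stand.

Things in the scene. Friction and masses are not known exactly. Their poses are not given: they have to be found in the camera images.
- photometer: white bench photometer, 200 mm deep (x), 150 mm wide (y), loose on its feet, 2.4 kg. Origin: centre of its underside; x points from its sloping control panel (facing the robot) to the hatch's hinge at the back, y to its left, z up. The case top is 64 mm up; a black port block 80 mm wide with the tube well rises to 78 mm in the rear half, under the dark grey hatch.
- hatch (a joint): hinge angle of the hatch, rad. 0: shut, latched. Below 0: pressed in past shut (hard stop -0.055). Once freed, a spring throws it up to 1.2, where it stays ajar. Above 1.2 it swings freely (85 g, under 1 N): left short of 1.57 (upright) it falls back to 1.2, past that it falls over to its stop at 1.95, fully open. Pressed all the way down it latches again.
- hatch_pad (a point): press point: centre of the blue ribbed pad (18 x 40 mm) on top of the hatch, 13 mm behind its front edge, 85 mm from the hinge axis, 90 mm above the worktop while shut. Pressed straight down it travels 5 mm to a hard stop (about 3 to 4 N); pressing 3 mm or more and letting go frees the latch, and the hatch follows the finger up. Moves with the hatch.
- hatch_edge (a point): middle of the hatch's free front edge, 98 mm from the hinge axis; when ajar it is 92 mm above and 35 mm in front of the axis, when upright 98 mm above. The hatch is a plain cap, 92 mm wide, its plate 5 mm thick with a 17 mm deep skirt at the front and sides. Push the edge with the last 30 mm of the fingers: it slides up them by 9 mm until upright and may catch on the gripper above. Moves with the hatch.
- hatch_hinge (a point): middle of the hinge axis (along the photometer's y), 83 mm above the worktop, at the back of the port block. The bearing blocks of the hinge stand 2 mm higher.
- dropper_red: small white dropper bottle with a red pointed cap, 29 mm wide, 85 mm tall, standing beside the photometer (left or right side, swapped with the blue one). Origin: centre of its underside. To be left alone.
- dropper_blue: small white dropper bottle with a blue pointed cap, 29 mm wide, 85 mm tall, standing beside the photometer (swapped with the red one). Origin: centre of its underside. To be left alone.
- amber_bottle: small brown bottle with a white cap, 48 mm wide, 99 mm tall, standing to the right of the photometer's rear half. Origin: centre of its underside. To be left alone.
- marker_red: marker pen with a white barrel and red cap, 131 mm long, 12 mm thick, lying on the worktop in front of the photometer. Origin: centre of its underside. To be left alone.

How it is judged (in metres and radians):
On the way, in this order (a step that is already met when the one before it is completed fails the run):
1. the hatch is pressed in past its shut position (value of joint hatch below -0.012 rad).
2. the hatch has popped and stays ajar with nothing touching the photometer (value of joint hatch between 1 and 1.4 rad and contact force between each of the fingers, the arm and photometer below 0.1 N), for 0.3 s.
At the end, for the whole second after the job is handed in: The hatch rests open at more than 1.85 rad (its stop is at 1.95), at rest; the photometer stands flat within 25 mm of where it was; the bottles stand upright and they and the marker lie within 30 mm of where they were (value of joint hatch above 1.85 rad and velocity of joint hatch between -0.1 and 0.1 rad/s and distance of photometer from where it was at the start of the episode below 0.025 m and angle between photometer's own z axis and vertical below 0.05 rad and distance of each of dropper_red, dropper_blue, amber_bottle, marker_red from where it was at the start of the episode below 0.03 m and angle between each of dropper_red, dropper_blue, amber_bottle's own z axis and vertical below 0.3 rad); the robot touches nothing.
It fails at once if the photometer is shoved more than 25 mm, tipped or lifted (distance of photometer from where it was at the start of the episode above 0.025 m or angle between photometer's own z axis and vertical above 0.1 rad).
It fails at once if the photometer or its hatch is pressed with more than 40 N (contact force between any of the fingers, the arm and photometer above 40 N).
It fails at once if a bottle or the marker is shifted more than 30 mm, lifted or knocked over (distance of any of dropper_red, dropper_blue, amber_bottle, marker_red from where it was at the start of the episode above 0.03 m or angle between any of dropper_red, dropper_blue, amber_bottle's own z axis and vertical above 0.3 rad).
It also fails if it takes over 38 s, if anything falls off the work surface, if the arm or the gripper's body presses on something with over 40 N, if the wrist force passes 120 N, or if a joint passes its speed limit or range.

ROBOT

A 6-joint arm with a two-finger parallel gripper is mounted at the origin on a cart in front of the work surface, level with it; the furniture and walls round the work are solid. World frame = base frame: x ahead of the robot, y to its left, z up, the work surface at z = 0. Lengths are in m, angles in degrees, forces in N, time in s.
With the tool pointing down it reaches from about 0.35 to 0.875 m from the base axis. Payload 4.2 kg.
Tool frame: the origin (TCP) lies midway between the tips of the shut fingers; the grasp point (between the pads) lies 19 mm behind it; z points along the fingers, y is the line along which they close (so a half turn about z gives the same grasp; the last joint's range is limited). The gripper opens to 85 mm and grips with 20 to 120 N. Pads are 22 mm wide; open, the fingers measure 114 mm over their backs; the gripper's body (76 mm by 85 mm) begins 54 mm behind the grasp point. The pads swing forward as they close: fully open they stand 13 mm farther back than shut.
Start: joints at [-58.98, 22.042, 0.453, 0, -68.411, -14.817], TCP at [0.174, -0.6, 0.207] pointing down, gripper open.
Joint ranges: [-179.83, 179.83], [-69.29, 118.12], [-61.27, 80.66], [-181.25, 117.63], [-171.15, -9.14], [-177.46, 177.46]. Speed limits (degrees/s): [159.86, 159.86, 180, 180, 180, 180].

INTERFACE

Orientations are given as a 3x3 rotation matrix whose columns are the frame's x, y, z axes.
In Python, from bench import observe, get_image, camera_model, finish_job gives the robot as it stands.
- The arm moves only by the shell command python3 -m pendant 'ROWS' [FORCE]. ROWS is a JSON object of lists of equal length, an entry for each row: "linear": the shift along the tool's x, y, z in m, a list of three; "spin": the turn about the tool's z in rad; "gripper": the finger opening in m, from 0 to 0.0854. A call has 1 to 10 rows; each row is the pose to reach, as a shift and turn from the pose commanded when the call began, along the tool's axes at that moment; what a row does not reach only later rows make up. A row lasts 1/12 s, in which the tool goes at most 41.7 mm and 7.16 degrees, less where a joint would pass 70% of its speed; a pose out of reach is approached as far as the arm can. A call with a gripper value outside its range is refused whole. The fingers move at their own pace and stop on an object; FORCE is the grip in N (left out, the last holds). Time passes only in rows, so rows that repeat a pose let the fingers close. It gives the time, the measured TCP pose, the force, the opening and the grip force at its end, in the units of the state.
- observe(): the state, without advancing time (a new reading comes with each control period).
- get_image(name): name is "side" or "top"; returns (picture, depth): 480x640x3 uint8, blue, green, red; 480x640 float32, m along the optical axis (not along the pixel's ray), 0 where there is no reading.
- camera_model(name): a dict with "fx", "fy", "cx", "cy" (pixels), "position" and "rotation" of the camera in the world. Camera axes: x right, y up, looking along -z (the intrinsics and any distortion apply to the point x, -y, -z); pixel columns grow to the right and rows downward; lengths in m; the calibration is good to about 2 mm. A picture is of the moment at which its call begins. camera_model takes no time and is no camera call.
- finish_job(): hands the job in; it is judged then, once.
The state is a dict: "t": time; "qpos": joint angles; "qd": joint speeds; "joint_torque": joint torques, N m; "tool_pos": TCP position; "tool_rot": TCP orientation; "force": force on the tool from outside, world axes, zero at the start; "wrist_torque": the same for the moment, N m; "finger_gap": finger opening in m; "grasp_force": force on a finger pad.
Only numpy, scipy, OpenCV 4.12 (cv2) and the standard library are available. Lean on these libraries where they do the work, as an engineer would, in place of code of your own. Each camera call takes 0.05 s, during which the arm holds its last target. There are 200 camera calls.

## Working session

There is one attempt and no reset: what is moved stays moved. The work goes in short steps, Python scripts to look and compute and a shell command to move; the robot and the scene stay as the last step left them, time stands still between calls to the robot, and variables do not carry over. Pictures are saved under pics/ and viewed, at most 10 in all, crops included, and the job is handed in when it is done.

```bash
mkdir -p pics; cat > h.py <<'E'
import numpy as np,cv2
from bench import *
def snap(n,f):
    im,d=get_image(n); cv2.imwrite('pics/%s.png'%f,im); np.save('pics/%s.npy'%f,d); return im,d
def pt(n,d,u,v,w=1):
    m=camera_model(n); p=d[v-w:v+w+1,u-w:u+w+1]; z=np.median(p[p>0])
    c=np.array([(u-m['cx'])/m['fx']*z,-(v-m['cy'])/m['fy']*z,-z])
    return np.array(m['position'])+np.array(m['rotation'])@c
E
python3 - <<'E'
from h import *
np.set_printoptions(precision=4,suppress=True)
for n in('top','side'):
    snap(n,n+'0'); print(camera_model(n))
o=observe(); print(o)
E
```

```text
{'fx': 489.96397514986626, 'fy': 489.96397514986626, 'cx': 331.8855236369544, 'cy': 240.47792414620466, 'position': array([0.4523, 0.0285, 0.9432]), 'rotation': array([[-0.0262,  0.994 , -0.1058],
       [-0.9997, -0.0261,  0.0029],
       [ 0.0002,  0.1058,  0.9944]])}
{'fx': 501.5884520101669, 'fy': 501.5884520101669, 'cx': 316.6894374454861, 'cy': 235.73854162365464, 'position': array([0.2567, 0.6451, 0.6186]), 'rotation': array([[-0.8865,  0.2851, -0.3644],
       [-0.4627, -0.5449,  0.6993],
       [ 0.0008,  0.7885,  0.615 ]])}
{'t': 0.1, 'qpos': array([-58.9816,  22.0868,   0.3876,  -0.0262, -68.4107, -14.8152]), 'qd': array([ 0.0935, -0.2705,  0.1284,  0.1594, -0.0604,  0.0593]), 'joint_torque': array([  0.0001, -39.3321,  18.893 ,   4.1979,  -0.0026,   0.    ]), 'tool_pos': array([ 0.1742, -0.5996,  0.2055]), 'tool_rot': array([[-0.9603, -0.2789, -0.0006],
       [-0.2789,  0.9603,  0.0019],
       [ 0.0001,  0.002 , -1.    ]]), 'force': array([-0.135 ,  0.1391, -0.3463]), 'wrist_torque': array([ 0.0169,  0.0192, -0.0124]), 'grasp_force': 0.0, 'finger_gap': 0.08512432811717925}
```

View pics/top0.png

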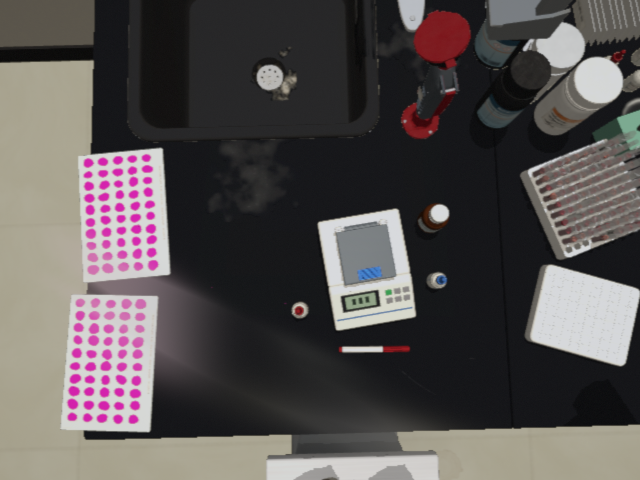

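View pics/side0.png

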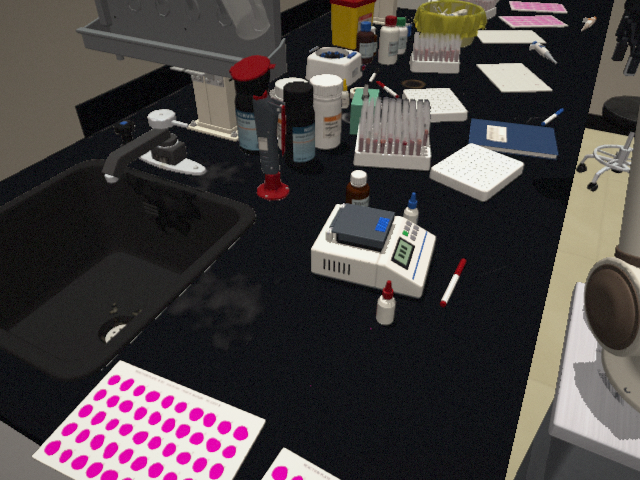

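The top view shows the photometer with its blue pad near (370,274) and the hatch spanning about (337..398, 225..284). The droppers are at (300,310) and (437,281), and the amber bottle at (434,217). The side view agrees: the hatch is shut. I'll enlarge the hatch.

```bash
python3 - <<'E'
from h import *
im=cv2.imread('pics/top0.png'); cv2.imwrite('pics/c.png',cv2.resize(im[200:340,290:460],None,fx=4,fy=4,interpolation=cv2.INTER_CUBIC))
d=np.load('pics/top0.npy'); np.set_printoptions(precision=4,suppress=True)
hsv=cv2.cvtColor(im,cv2.COLOR_BGR2HSV); m=cv2.inRange(hsv,(105,150,80),(130,255,255)); m[:,:345]=0;m[:,395:]=0;m[:255]=0;m[295:]=0
v,u=np.nonzero(m); print(u.mean(),v.mean(),len(u)); print(pt('top',d,round(u.mean()),round(v.mean())))
for q in[(345,284),(398,277),(337,235),(391,226),(319,221),(400,211),(414,319),(337,328),(434,217),(437,281),(300,310)]: print(q,pt('top',d,*q))
E
```

```text
369.2717948717949 272.8820512820513 195
[ 0.4845 -0.037   0.0904]
(345, 284) [0.4666 0.0052 0.0867]
(398, 277) [ 0.477  -0.0906  0.0642]
(337, 235) [0.5528 0.0168 0.0874]
(391, 226) [ 0.5693 -0.0816  0.0647]
(319, 221) [0.5913 0.0498 0.0003]
(400, 211) [ 0.6068 -0.1084  0.0003]
(414, 319) [ 0.3982 -0.1267 -0.001 ]
(337, 328) [0.3876 0.0207 0.0343]
(434, 217) [ 0.5787 -0.1531  0.0976]
(437, 281) [ 0.468  -0.16    0.0644]
(300, 310) [0.4235 0.085  0.0768]
```

View pics/c.png

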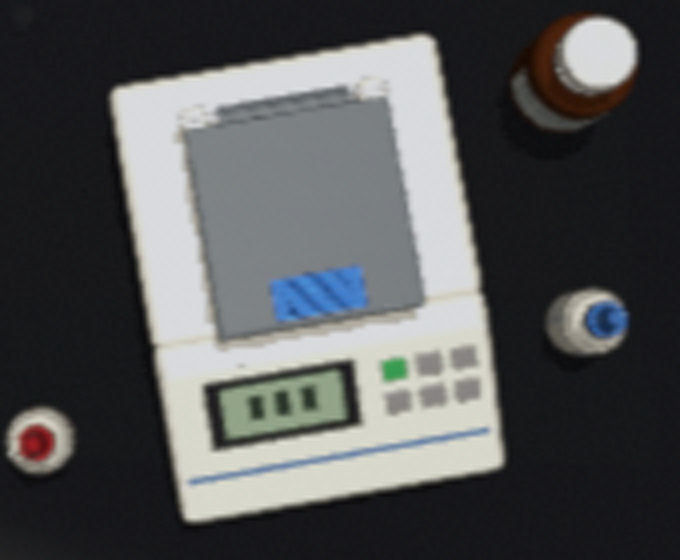

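```bash
python3 -m pendant '{"linear":[[-0.03,0.03,0],[-0.055,0.055,0],[-0.08,0.08,0],[-0.105,0.105,0],[-0.13,0.13,0],[-0.155,0.155,0],[-0.18,0.18,0],[-0.205,0.205,0],[-0.225,0.225,0],[-0.225,0.225,0]],"spin":[0.014,0.028,0.042,0.056,0.07,0.084,0.098,0.112,0.126,0.139],"gripper":[0,0,0,0,0,0,0,0,0,0]}' 30
python3 - <<'E'
from h import *
o=observe(); print(o['tool_rot']); print(o['tool_rot'].T@(np.array([.4845,-.037,.125])-o['tool_pos']))
E
```

```text
t: 0.93
tool_pos: [0.329, -0.318, 0.2065]
tool_rot: [[-0.989, -0.147, 0.001], [-0.147, 0.989, 0.001], [-0.001, 0.001, -1.0]]
force: [1.0, 0.3, 0.2]
finger_gap: 0.0001
grasp_force: 0.0
[[-9.89071198e-01 -1.47437444e-01  6.04862780e-04]
 [-1.47436961e-01  9.89071149e-01  7.78207482e-04]
 [-7.12989247e-04  6.80523477e-04 -9.99999514e-01]]
[-0.19519227  0.25497393  0.08182604]
```

```bash
python3 -m pendant '{"linear":[[-0.024,0.032,0],[-0.048,0.064,0],[-0.073,0.096,0],[-0.098,0.128,0],[-0.122,0.16,0],[-0.146,0.192,0],[-0.17,0.224,0],[-0.195,0.255,0.02],[-0.195,0.255,0.055],[-0.195,0.255,0.07]],"spin":[0,0,0,0,0,0,0,0,0,0],"gripper":[0,0,0,0,0,0,0,0,0,0]}'
python3 - <<'E'
from h import *
im,d=snap('top','t1');im2,d=snap('side','s1')
cv2.imwrite('pics/c1.png',np.hstack([cv2.resize(im[190:340,290:440],(400,400)),cv2.resize(im2[150:300,300:450],(400,400))]))
o=observe(); print(o['tool_pos'],o['force'])
E
```

```text
t: 1.77
tool_pos: [0.4828, -0.0393, 0.1328]
tool_rot: [[-0.989, -0.145, -0.005], [-0.145, 0.989, 0.0], [0.005, 0.001, -1.0]]
force: [-0.5, -0.8, 0.4]
finger_gap: 0.0003
grasp_force: 0.0
[ 0.48164577 -0.04104568  0.13316031] [-0.29376524 -0.18013048 -0.05333713]
```

View pics/c1.png

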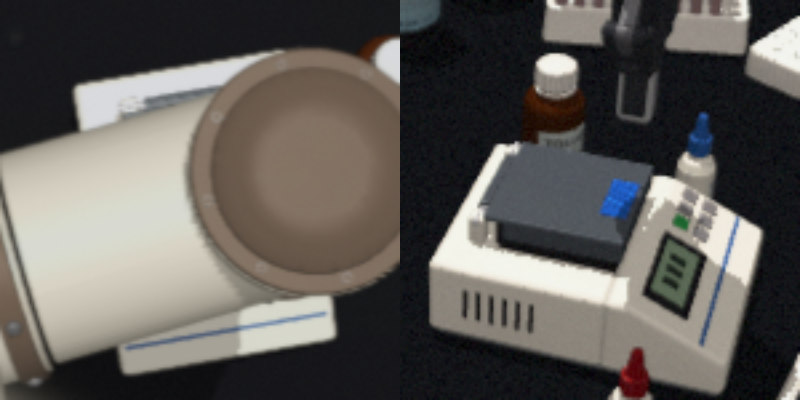

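The fingers are shut above the hatch. In the side crop the tip is at (637,118), over the pad (620,197). Next I descend close to the pad.

```bash
python3 -m pendant '{"linear":[[-0.002,0.003,0.01],[-0.003,0.004,0.02],[-0.003,0.004,0.028],[-0.003,0.004,0.034],[-0.003,0.004,0.036],[-0.003,0.004,0.038],[-0.003,0.004,0.04],[-0.003,0.004,0.04]],"spin":[0,0,0,0,0,0,0,0],"gripper":[0,0,0,0,0,0,0,0]}'
```

```text
t: 2.53
tool_pos: [0.4866, -0.0367, 0.0966]
tool_rot: [[-0.99, -0.143, 0.0], [-0.143, 0.99, 0.0], [-0.0, 0.0, -1.0]]
force: [-0.7, 0.4, 0.3]
finger_gap: -0.0001
grasp_force: 0.0
```

```bash
python3 -m pendant '{"linear":[[0.001,0,0.002],[0.001,0,0.004],[0.001,0,0.005],[0.001,0,0.006],[0.001,0,0.007],[0.001,0,0.008],[0.001,0,0.009],[0.001,0,0.0095],[0.001,0,0.0095]],"spin":[0,0,0,0,0,0,0,0,0],"gripper":[0,0,0,0,0,0,0,0,0]}'
```

```text
t: 3.28
tool_pos: [0.4855, -0.0368, 0.0869]
tool_rot: [[-0.99, -0.143, -0.0], [-0.143, 0.99, -0.0], [0.0, -0.0, -1.0]]
force: [0.9, 0.3, -0.5]
finger_gap: -0.0001
grasp_force: 0.0
```

```bash
python3 -m pendant '{"linear":[[0,0,0.0005],[0,0,0.001],[0,0,0.0015],[0,0,0.0015]],"spin":[0,0,0,0],"gripper":[0,0,0,0]}'; python3 - <<'E'
from h import *
im,d=snap('side','s2'); o=observe(); print(o['tool_pos'],o['force'])
cv2.imwrite('pics/c2.png',cv2.resize(im[150:300,300:450],(600,600),interpolation=cv2.INTER_CUBIC))
E
```

```text
t: 3.62
tool_pos: [0.4855, -0.0368, 0.0854]
tool_rot: [[-0.99, -0.143, -0.0], [-0.143, 0.99, -0.0], [0.0, 0.0, -1.0]]
force: [0.3, -0.2, -0.3]
finger_gap: 0.0003
grasp_force: 0.0
[ 0.48552056 -0.03675929  0.08547239] [ 0.19901751 -0.09081808 -0.52206506]
```

View pics/c2.png

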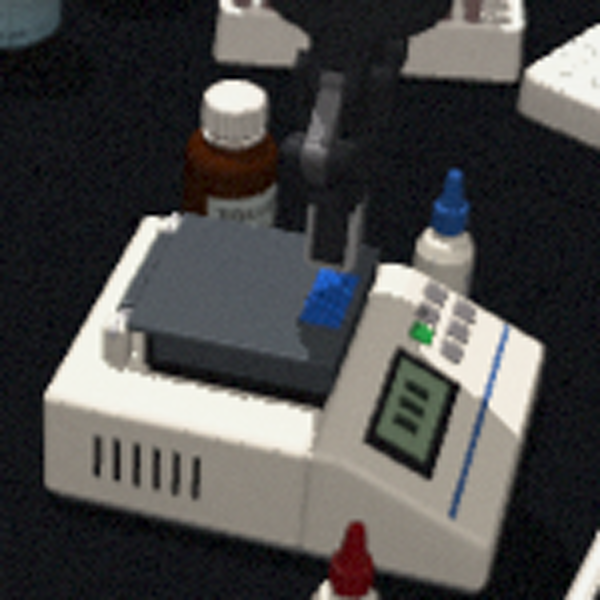

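The fingertip at crop (332,268) looks short of the pad centre (330,298), towards its far end or still above it. I'll check with depth.

```bash
python3 - <<'E'
from h import *
np.set_printoptions(precision=4,suppress=True)
m=camera_model('side')
def proj(p):
    c=np.array(m['rotation']).T@(np.array(p)-m['position']); return m['cx']+m['fx']*c[0]/-c[2], m['cy']-m['fy']*c[1]/-c[2]
o=observe(); 
d0=np.load('pics/side0.npy');d=np.load('pics/s2.npy')
im=cv2.imread('pics/side0.png');hsv=cv2.cvtColor(im,cv2.COLOR_BGR2HSV); k=cv2.inRange(hsv,(105,150,80),(130,255,255)); k[:,:365]=0;k[:,400:]=0;k[:205]=0;k[245:]=0
v,u=np.nonzero(k);print('pad px',u.mean(),v.mean(),len(u),pt('side',d0,round(u.mean()),round(v.mean())))
print('tcp px',proj(o['tool_pos']),'pad(top) px',proj([.4845,-.037,.0904]))
for c in[(332,255),(332,262),(325,262),(345,262),(330,280),(330,300),(270,300),(345,310)]:
    q=(300+c[0]//4,150+c[1]//4);print(c,pt('side',d,*q,0),pt('side',d0,*q,0))
E
```

```text
pad px 381.7902097902098 223.993006993007 143 [ 0.4828 -0.0377  0.0913]
tcp px (np.float64(380.0810001689141), np.float64(226.49353496783806)) pad(top) px (np.float64(380.8909248802698), np.float64(224.34773875637782))
(332, 255) [ 0.4787 -0.025   0.1244] [ 0.4939 -0.0707  0.0907]
(332, 262) [ 0.4781 -0.0241  0.121 ] [ 0.4914 -0.0644  0.091 ]
(325, 262) [ 0.4817 -0.0243  0.1196] [ 0.495  -0.0638  0.0902]
(345, 262) [ 0.4755 -0.0324  0.1166] [ 0.4875 -0.0697  0.0889]
(330, 280) [ 0.4866 -0.0472  0.0926] [ 0.4873 -0.0493  0.091 ]
(330, 300) [ 0.4815 -0.0344  0.0917] [ 0.4813 -0.0337  0.0922]
(270, 300) [ 0.5047 -0.0219  0.092 ] [ 0.5057 -0.0244  0.09  ]
(345, 310) [ 0.4738 -0.0342  0.0901] [ 0.4733 -0.0327  0.0913]
```

```bash
python3 - <<'E'
from h import *
np.set_printoptions(precision=3,suppress=True)
im,d=snap('side','s3')
cv2.imwrite('pics/c3.png',cv2.resize(im[180:240,350:420],None,fx=10,fy=10,interpolation=cv2.INTER_NEAREST))
print(observe()['tool_pos'])
for u in(377,380,383,386,389):
  print(u,[(v,pt('side',d,u,v,0).round(3).tolist()) for v in range(205,229,3)])
E
```

```text
[ 0.486 -0.037  0.085]
377 [(205, [0.493, -0.031, 0.133]), (208, [0.492, -0.031, 0.126]), (211, [0.492, -0.031, 0.12]), (214, [0.489, -0.024, 0.12]), (217, [0.499, -0.056, 0.089]), (220, [0.496, -0.047, 0.09]), (223, [0.492, -0.038, 0.09]), (226, [0.489, -0.029, 0.091])]
380 [(205, [0.485, -0.024, 0.139]), (208, [0.485, -0.025, 0.133]), (211, [0.484, -0.024, 0.127]), (214, [0.484, -0.025, 0.12]), (217, [0.494, -0.057, 0.091]), (220, [0.49, -0.047, 0.091]), (223, [0.487, -0.039, 0.091]), (226, [0.483, -0.029, 0.093])]
383 [(205, [0.481, -0.026, 0.14]), (208, [0.479, -0.024, 0.135]), (211, [0.479, -0.025, 0.129]), (214, [0.478, -0.024, 0.123]), (217, [0.489, -0.059, 0.091]), (220, [0.486, -0.051, 0.09]), (223, [0.483, -0.042, 0.091]), (226, [0.479, -0.033, 0.091])]
386 [(205, [0.475, -0.024, 0.143]), (208, [0.476, -0.031, 0.131]), (211, [0.476, -0.032, 0.125]), (214, [0.475, -0.03, 0.121]), (217, [0.475, -0.032, 0.113]), (220, [0.481, -0.052, 0.091]), (223, [0.478, -0.044, 0.091]), (226, [0.474, -0.035, 0.092])]
389 [(205, [0.472, -0.033, 0.138]), (208, [0.473, -0.037, 0.129]), (211, [0.473, -0.039, 0.122]), (214, [0.484, -0.075, 0.089]), (217, [0.48, -0.064, 0.091]), (220, [0.476, -0.055, 0.091]), (223, [0.474, -0.049, 0.089]), (226, [0.471, -0.041, 0.089])]
```

View pics/c3.png

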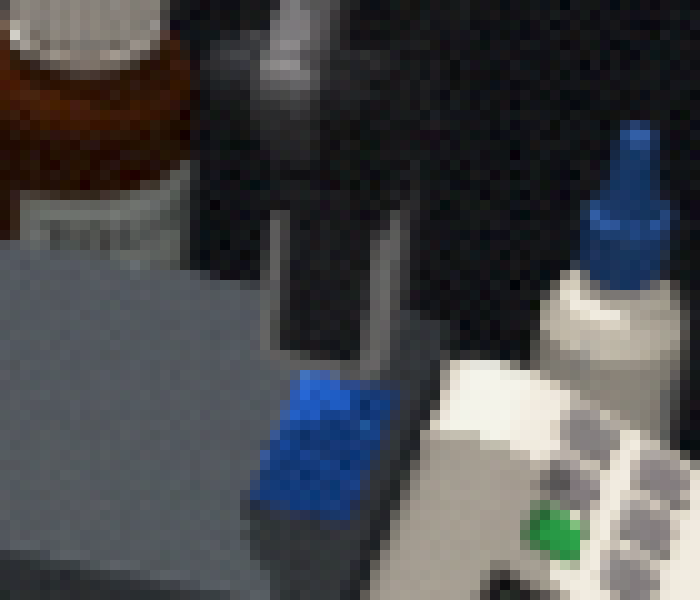

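The enlarged view shows the fingertips at (325,370), just above the far part of the pad. Depth puts them at z≈0.115, although the reported TCP is 0.085. So the tips really sit about 28 mm higher than reported, and I'll trust vision and force and go on down carefully.

```bash
python3 -m pendant '{"linear":[[0,0,0.003],[0,0,0.006],[0,0,0.009],[0,0,0.012],[0,0,0.014],[0,0,0.016],[0,0,0.016],[0,0,0.016]],"spin":[0,0,0,0,0,0,0,0],"gripper":[0,0,0,0,0,0,0,0]}'
python3 - <<'E'
from h import *
np.set_printoptions(precision=3,suppress=True)
im,d=snap('side','s4');o=observe();print(o['tool_pos'],o['force'])
for u in(380,383,386):
  print(u,[(v,pt('side',d,u,v,0).round(3).tolist()) for v in range(214,229,2)])
E
```

```text
t: 4.38
tool_pos: [0.4855, -0.0368, 0.0694]
tool_rot: [[-0.99, -0.143, -0.0], [-0.143, 0.99, -0.0], [0.0, -0.0, -1.0]]
force: [-0.2, 0.4, 0.7]
finger_gap: -0.0004
grasp_force: 0.0
[ 0.486 -0.037  0.07 ] [ 0.449 -0.098 -0.309]
380 [(214, [0.484, -0.026, 0.12]), (216, [0.484, -0.026, 0.116]), (218, [0.483, -0.026, 0.112]), (220, [0.483, -0.026, 0.107]), (222, [0.483, -0.027, 0.103]), (224, [0.486, -0.036, 0.091]), (226, [0.484, -0.03, 0.092]), (228, [0.482, -0.027, 0.09])]
383 [(214, [0.479, -0.026, 0.121]), (216, [0.478, -0.023, 0.12]), (218, [0.478, -0.026, 0.114]), (220, [0.478, -0.026, 0.109]), (222, [0.477, -0.025, 0.106]), (224, [0.48, -0.034, 0.095]), (226, [0.479, -0.032, 0.092]), (228, [0.476, -0.026, 0.092])]
386 [(214, [0.476, -0.033, 0.118]), (216, [0.476, -0.033, 0.114]), (218, [0.475, -0.033, 0.11]), (220, [0.474, -0.032, 0.107]), (222, [0.474, -0.031, 0.103]), (224, [0.473, -0.03, 0.099]), (226, [0.475, -0.038, 0.09]), (228, [0.473, -0.032, 0.09])]
```

```bash
python3 -m pendant '{"linear":[[0,0,0.003],[0,0,0.006],[0,0,0.008],[0,0,0.009],[0,0,0.01],[0,0,0.011],[0,0,0.011],[0,0,0.011]],"spin":[0,0,0,0,0,0,0,0],"gripper":[0,0,0,0,0,0,0,0]}'; python3 -m pendant '{"linear":[[0,0,0.001],[0,0,0.001]],"spin":[0,0],"gripper":[0,0]}'
```

```text
t: 5.1
tool_pos: [0.4859, -0.0369, 0.0622]
tool_rot: [[-0.989, -0.145, 0.001], [-0.145, 0.989, -0.001], [-0.001, -0.001, -1.0]]
force: [-9.2, 2.0, 27.0]
finger_gap: -0.0002
grasp_force: 13.7
t: 5.27
tool_pos: [0.4859, -0.0369, 0.062]
tool_rot: [[-0.989, -0.146, 0.001], [-0.146, 0.989, -0.001], [-0.001, -0.001, -1.0]]
force: [-11.6, 2.7, 32.1]
finger_gap: 0.0006
grasp_force: 16.6
```

```bash
python3 -m pendant '{"linear":[[0,0,-0.004],[0,0,-0.01],[0,0,-0.015],[0,0,-0.015]],"spin":[0,0,0,0],"gripper":[0,0,0,0]}'
python3 - <<'E'
from h import *
im,d=snap('side','s5');o=observe();print(o['tool_pos'],o['force'])
cv2.imwrite('pics/c5.png',cv2.resize(im[150:300,300:450],(600,600),interpolation=cv2.INTER_CUBIC))
E
```

```text
t: 5.6
tool_pos: [0.4861, -0.0367, 0.0733]
tool_rot: [[-0.99, -0.143, 0.001], [-0.143, 0.99, 0.0], [-0.001, 0.0, -1.0]]
force: [0.4, 0.1, 1.8]
finger_gap: -0.0
grasp_force: 1.0
[ 0.48598215 -0.03665897  0.07281167] [0.96465539 0.41740026 1.49759313]
```

View pics/c5.png

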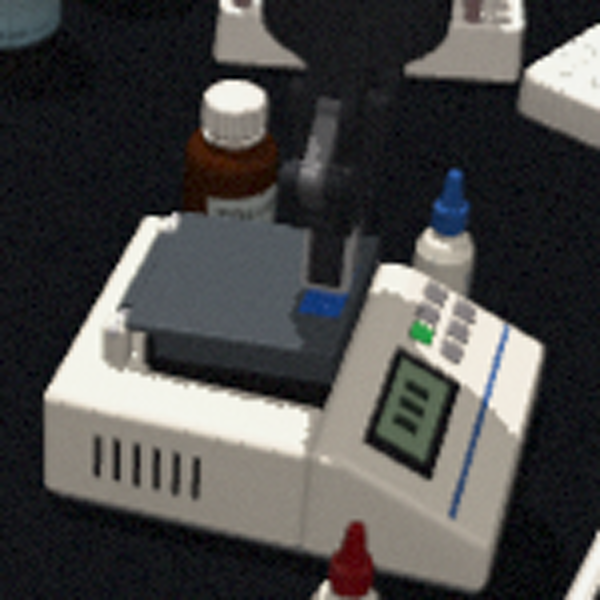

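The pad region is partly covered by the fingertip at (325,285), and a steady 1.5 N shows the freed hatch following the finger. I'll take the fingers up and away.

```bash
python3 -m pendant '{"linear":[[0.01,0,-0.02],[0.03,0,-0.04],[0.05,0,-0.055],[0.07,0,-0.055],[0.08,0,-0.055],[0.08,0,-0.055],[0.08,0,-0.055],[0.08,0,-0.055],[0.08,0,-0.055]],"spin":[0,0,0,0,0,0,0,0,0],"gripper":[0,0,0,0,0,0,0,0,0]}'
python3 -m pendant '{"linear":[[0,0,0],[0,0,0],[0,0,0],[0,0,0],[0,0,0],[0,0,0]],"spin":[0,0,0,0,0,0],"gripper":[0,0,0,0,0,0]}'
python3 - <<'E'
from h import *
im,d=snap('side','s6');o=observe();print(o['tool_pos'],o['force'])
cv2.imwrite('pics/c6.png',cv2.resize(im[130:280,300:450],(600,600),interpolation=cv2.INTER_CUBIC))
E
```

```text
t: 6.4
tool_pos: [0.4072, -0.048, 0.127]
tool_rot: [[-0.99, -0.143, -0.001], [-0.143, 0.99, -0.0], [0.001, -0.0, -1.0]]
force: [-0.2, -0.3, 1.4]
finger_gap: 0.0001
grasp_force: 0.0
t: 6.9
tool_pos: [0.4064, -0.0482, 0.1275]
tool_rot: [[-0.99, -0.143, 0.0], [-0.143, 0.99, -0.0], [-0.0, -0.0, -1.0]]
force: [0.3, 0.0, -0.3]
finger_gap: 0.0
grasp_force: 0.0
[ 0.40639371 -0.04819894  0.12752543] [-0.14679358 -0.09161984  0.35799611]
```

View pics/c6.png

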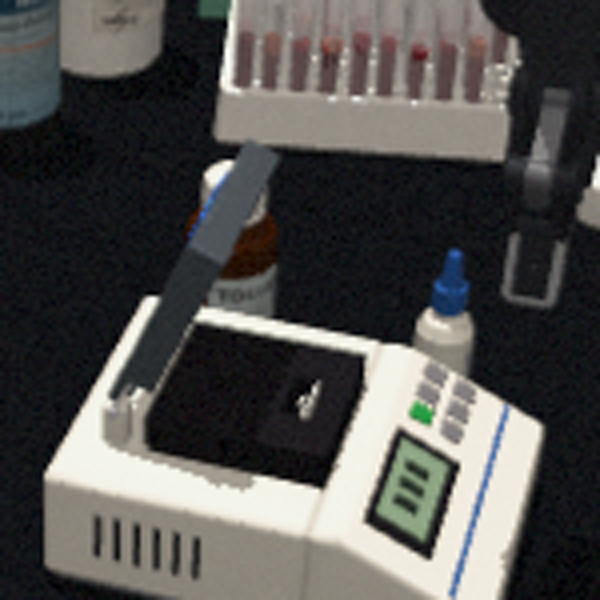

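The hatch has popped ajar, with its edge at crop (275,155). The fingers are clear, with the tip at (530,300). I'll measure both heights.

```bash
python3 - <<'E'
from h import *
d=np.load('pics/s6.npy')
for u in(428,432,436): print(u,[(v,pt('side',d,u,v,0).round(3).tolist()) for v in range(196,210,2)])
for u,v in[(362,168),(365,170),(368,169),(367,173),(364,178),(361,186),(356,193),(354,196)]: print(u,v,pt('side',d,u,v,0).round(3).tolist())
E
```

```text
428 [(196, [0.41, -0.035, 0.174]), (198, [0.409, -0.035, 0.171]), (200, [0.408, -0.032, 0.168]), (202, [0.408, -0.036, 0.163]), (204, [0.409, -0.041, 0.155]), (206, [0.457, -0.262, 0.001]), (208, [0.456, -0.26, -0.003])]
432 [(196, [0.404, -0.035, 0.176]), (198, [0.403, -0.035, 0.172]), (200, [0.403, -0.038, 0.167]), (202, [0.402, -0.037, 0.164]), (204, [0.403, -0.043, 0.156]), (206, [0.45, -0.268, -0.001]), (208, [0.447, -0.258, 0.002])]
436 [(196, [0.397, -0.035, 0.178]), (198, [0.397, -0.035, 0.175]), (200, [nan, nan, nan]), (202, [0.396, -0.038, 0.165]), (204, [0.397, -0.044, 0.158]), (206, [0.396, -0.044, 0.153]), (208, [0.44, -0.261, 0.002])]
362 168 [0.538, -0.065, 0.175]
365 170 [0.533, -0.066, 0.173]
368 169 [0.531, -0.075, 0.17]
367 173 [0.526, -0.06, 0.171]
364 178 [0.525, -0.043, 0.171]
361 186 [0.575, -0.159, 0.075]
356 193 [0.517, 0.008, 0.173]
354 196 [0.518, 0.013, 0.169]
  return _methods._mean(a, axis=axis, dtype=dtype,
  ret = ret.dtype.type(ret / rcount)
```

```bash
python3 -m pendant '{"linear":[[-0.02,0,-0.002],[-0.045,0,-0.002],[-0.065,0,-0.002],[-0.08,0,-0.002],[-0.088,0,-0.002],[-0.094,0,-0.002],[-0.1,0,-0.002],[-0.106,0,-0.002],[-0.111,0,-0.002],[-0.116,0,-0.002]],"spin":[0,0,0,0,0,0,0,0,0,0],"gripper":[0,0,0,0,0,0,0,0,0,0]}'
python3 -m pendant '{"linear":[[-0.005,0,0],[-0.01,0,0],[-0.015,0,0],[-0.02,0,0],[-0.025,0,0],[-0.03,0,0],[-0.035,0,0],[-0.04,0,0],[-0.044,0,0],[-0.044,0,0]],"spin":[0,0,0,0,0,0,0,0,0,0],"gripper":[0,0,0,0,0,0,0,0,0,0]}'
python3 - <<'E'
from h import *
im,d=snap('side','s7');o=observe();print(o['tool_pos'],o['force'])
cv2.imwrite('pics/c7.png',cv2.resize(im[130:280,280:430],(600,600),interpolation=cv2.INTER_CUBIC))
E
```

```text
t: 7.78
tool_pos: [0.5212, -0.0316, 0.1296]
tool_rot: [[-0.99, -0.143, -0.0], [-0.143, 0.99, 0.0], [0.0, 0.0, -1.0]]
force: [-0.8, 0.3, -0.4]
finger_gap: -0.0001
grasp_force: 0.2
t: 8.62
tool_pos: [0.5656, -0.0251, 0.1294]
tool_rot: [[-0.99, -0.143, 0.0], [-0.143, 0.99, -0.0], [-0.0, -0.0, -1.0]]
force: [0.1, 0.5, -0.1]
finger_gap: 0.0002
grasp_force: 0.0
[ 0.56504036 -0.02521769  0.12935131] [ 0.06015266 -0.8060199   0.28550556]
```

View pics/c7.png

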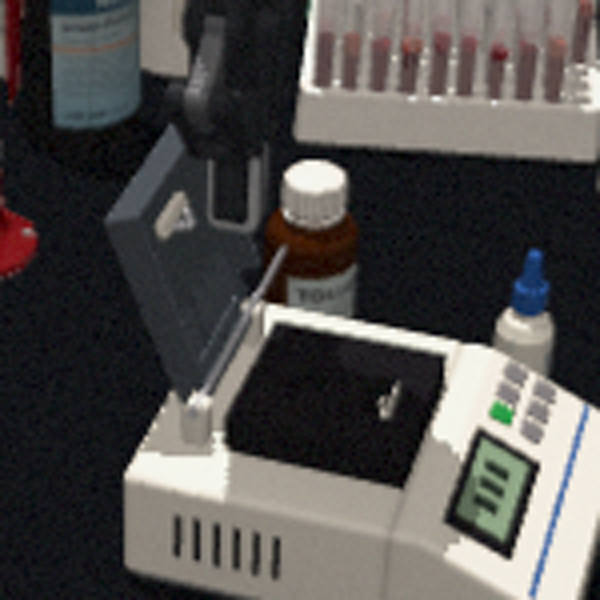

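The hatch has fallen over backwards past upright, with its edge at (115,220)–(175,130). The fingers at (235,225) are clear of it. Now I draw back.

```bash
python3 -m pendant '{"linear":[[0.02,0,0],[0.05,0,0],[0.08,0,-0.01],[0.11,0,-0.02],[0.14,0,-0.03],[0.16,0,-0.04],[0.16,0,-0.04],[0.16,0,-0.04],[0.16,0,-0.04],[0.16,0,-0.04]],"spin":[0,0,0,0,0,0,0,0,0,0],"gripper":[0,0,0,0,0,0,0,0,0,0]}'
python3 - <<'E'
from h import *
im,d=snap('side','s8');o=observe();print(o['tool_pos'],o['force'])
cv2.imwrite('pics/c8.png',cv2.resize(im[130:330,260:460],(600,600),interpolation=cv2.INTER_CUBIC))
E
```

```text
t: 9.5
tool_pos: [0.407, -0.0481, 0.1692]
tool_rot: [[-0.99, -0.143, -0.0], [-0.143, 0.99, -0.0], [0.0, -0.0, -1.0]]
force: [-0.0, -0.2, -0.5]
finger_gap: -0.0001
grasp_force: 0.0
[ 0.40690686 -0.04808085  0.16899658] [ 0.03538468 -0.21491658 -0.45789002]
```

View pics/c8.png

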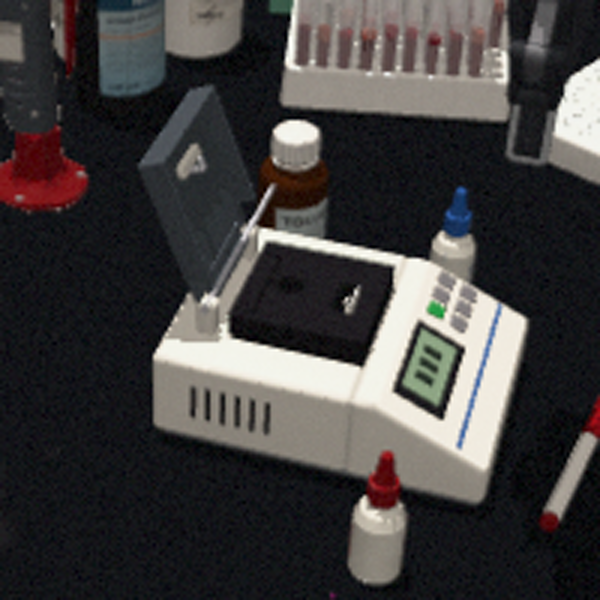

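The hatch lies open, leaning back from (205,290) to (150,160). The bottles and marker stand as they were, and the fingers are clear at (530,150).

```bash
python3 -c "from bench import finish_job; print(finish_job())"
```

```text
the job is handed in; nothing more can be done
None
```

The photometer's hatch was pressed, popped ajar by itself, and was then pushed over until it lay open; the last picture shows the bottles and marker standing as before and the arm clear. I handed the job in after about 9.5 s, and no verdict came back; the press peaked at 34 N against the 40 N limit, because the fingertips really sat 25–30 mm above the reported TCP.

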